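# Level the sprung display shelf under load

### The arm

A 6-joint arm with a two-finger parallel gripper is mounted at the origin on a cart in front of the work surface, level with it; the furniture and walls round the work are solid. World frame = base frame: x ahead of the robot, y to its left, z up, the work surface at z = 0. Lengths are in m, angles in degrees, forces in N, time in s.
With the tool pointing down it reaches from about 0.3 to 0.75 m from the base axis. Payload 8.5 kg.
Tool frame: the origin (TCP) lies at the very end of the fingers, on their centre line; the grasp point (between the pads) lies 19 mm behind it; z points along the fingers, y is the line along which they close (so a half turn about z gives the same grasp; the last joint's range is limited). The gripper opens to 85 mm and grips with 20 to 120 N. Pads are 22 mm wide; open, the fingers measure 114 mm over their backs; the gripper's body (76 mm by 85 mm) begins 54 mm behind the grasp point. The pads swing forward as they close: fully open they stand 13 mm farther back than shut.
Start: joints at [-82.695, 21.807, 74.336, -0, 83.858, -12.336], TCP at [0.185, -0.518, 0.199] pointing down, gripper open.
Joint ranges: [-178.18, 178.18], [-50.72, 133.34], [12.68, 142.11], [-81.47, 261.47], [9.98, 163.14], [-165.26, 165.26]. Speed limits (degrees/s): [136.94, 136.94, 180, 180, 180, 180].

### API

Orientations are given as a 3x3 rotation matrix whose columns are the frame's x, y, z axes.
In Python, from rig import env gives the robot as it stands.
- The arm moves only by the tool move_arm, never from a script. Its argument "plan" is a list of rows, each a list of 7 numbers: the turn, a rotation vector about the tool's x, y, z in degrees, then the shift along the tool's x, y, z in cm, then the gripper command: -1 is shut, 1 is fully open, values between are in proportion. In form: [[ax, ay, az, tx, ty, tz, jaw], ...]. A call has 1 to 5 rows; each row is the pose to reach, as a shift and turn from the pose commanded when the call began, along the tool's axes at that moment; what a row does not reach only later rows make up. A row lasts 1/10 s, in which the tool goes at most 50 mm and 8.59 degrees, less where a joint would pass 70% of its speed; a pose out of reach is approached as far as the arm can. A call with a gripper value outside its range is refused whole. The fingers move at their own pace and stop on an object; "squeeze" is the grip in N (left out, the last holds). Time passes only in rows, so rows that repeat a pose let the fingers close. It gives the time, the measured TCP pose, the force, the opening and the grip force at its end, in the units of the state.
- env.observe(): the state, without advancing time (a new reading comes with each control period).
- env.get_image(name): name is "scene" or "side" or "wrist"; returns a dict with "color" (384x512x3 uint8, red, green, blue), "fov_y" (degrees; the focal length in pixels is half the picture's height over the tangent of half this angle, whatever the lens; pixels are square), "cx", "cy" (the principal point, pixels), "R" (3x3) and "t" (3): a world point X has camera coordinates R X + t. Camera axes: x right, y down, z forward; pixel columns grow to the right and rows downward; lengths in m; the calibration is good to about 2 mm. A picture is of the moment at which its call begins. There is no depth.
- env.close_job(): hands the job in; it is judged then, once.
Trained networks look in a picture, given as the dict that the camera call returned (one of the last four; its "shot" number tells which), for a name from the list of things; names that differ only in an ending like _2 or _b are one class to them, and where a whole thing is asked for, a point or a joint stands for the part that bears it (a point fixed in the world has none). Each returns a list of dicts, best first, with "conf" (0 to 1); they miss things now and then, are a little off and sometimes report something else, mostly with a low value. They report only what shows in the picture. A call takes as long as a camera call. They do not tell look-alikes from the thing itself.
- env.outline_of(target, picture): "mask" (384x512 bool, what is visible of it) and "bbox" ([centre column, centre row, width, height] in pixels, round what is visible of it).
- env.tip_of(target, picture): "pixel" ([column, row] in pixels: a listed point, or the origin of a listed thing).
The state is a dict: "time_s": time; "q": joint angles; "qvel": joint speeds; "joint_efforts": joint torques, N m; "position": TCP position; "tool_rot": TCP orientation; "ft_force": force on the tool from outside, world axes, zero at the start; "wrist_torque": the same for the moment, N m; "grip_width": finger opening in m; "gripper_force": force on a finger pad.
Only numpy, scipy, OpenCV 4.12 (cv2) and the standard library are available. Lean on these libraries where they do the work, as an engineer would, in place of code of your own. Each camera call takes 0.05 s, during which the arm holds its last target. There are 200 camera calls.

### The job

Slide the pocket spirit level along its guide channel, under the low arch, until its front end is against the end stop of the little sprung shelf. The shelf sinks on its springs under a load, so set the levelling foot (the wing knob past the stop) such that the bubble sits centred between its two lines while you press the rubber pad of the level down with about 10 N. Finish while still pressing: keep the fingers on the pad, shelf fully down and bubble centred; do not lift the level out of the channel and leave the jars and the cheese alone.

Things in the scene. Friction and masses are not known exactly. Their poses are not given: they have to be found in the camera images.
- level_center (a point): Pocket spirit level: aluminium bar 150 mm long (its x axis), 22 mm wide, 30 mm high, about 0.14 kg, loose, lying in the guide channel. This point is its centre, 15 mm above its underside. Its +x end is the front, towards the shelf; its rear end face, 75 mm behind the centre, is free to be pushed. In the middle of its top a green vial 60 mm long, with a white bubble and two black rings 21 mm apart.
- level_pad (a point): Black rubber press pad on the level: disc 18 mm across, 3 mm proud of the bar. This point is the centre of its top face, 55 mm ahead of the level's centre along its +x and 33 mm above the level's underside.
- bubble (a joint): Position (m) of the bubble in the vial: 0 = centred between the rings, positive towards the level's front (+x) end. It goes to the higher end, 0.25 m per rad of slope, at most 0.022 either way, and settles about 1 s after any motion.
- shelf_hinge (a point): Hinge line of the shelf, mid-channel, on the channel's floor, 65 mm above the counter. Its axes tilt with the shelf: +x along the channel to the end stop (to the robot's right), z up. A fixed landing, open at its rear, runs from x = -200 to 0 mm at the same floor height, the shelf from 0 to 190 mm. Rails 8 mm high above the floor (outer faces 21 mm from the middle) guide the level with 2 to 4 mm play.
- shelf_stop (a point): Middle of the end stop's inner face, on the shelf's floor, 190 mm from the hinge; the stop is 14 mm high. The level is home with its front face against it, its centre 75 mm before it.
- arch (a point): Fixed steel arch across the channel, 62 mm from the hinge towards the stop. This point is the middle of the bar's underside, 42 mm above the channel's floor; the bar is 14 mm wide along the channel, 8 mm thick, the posts stand 43 to 51 mm to either side. The level, 33 mm tall over its pad, passes beneath it; the home level's rear end stays 15 mm before it.
- shelf (a joint): How far the shelf stands up on its springs (rad): 0.03 = sprung up, 0 = pressed fully down. With the level home, 2 to 3 N down on its pad presses the shelf fully down; the pad then sinks about 5 mm, and the bubble goes 7.5 mm towards the rear.
- foot_grip (a point): Levelling foot: black wing knob on an upright screw past the end stop, 235 mm from the hinge. This point is on its axis, 130 mm above the counter, at the height to grip. The wing is a bar 42 mm long (this point's x axis), 14 mm wide (y) and 28 mm high (114 to 142 mm above the counter), on a disc 36 mm across.
- foot_knob (a joint): Turn of the wing knob (rad), growing clockwise seen from above; stiff (about 0.15 N m), stays where it is left. Each rad clockwise raises the stop end of the shelf by 0.045 rad of slope and moves the bubble 11 mm towards the front. At the start the pressed shelf hangs low at the stop end; levelling it takes 0.6 to 1.4 rad clockwise, to be judged by the bubble.
- honey_jar: Bystander, a lidded jar, 65 mm across, 100 mm tall, standing on the counter beyond the stand; origin at the centre of its underside. Leave alone.
- fig_jar: Bystander, a lidded jar, 72 mm across, 102 mm tall, standing on the counter beyond the stand; origin at the centre of its underside. Leave alone.
- drum: Bystander, a small pale drum-shaped cheese, 69 mm across, 46 mm tall, standing on the counter beyond the stand; origin at the centre of its underside. Leave alone.
Not all that is in view belongs to the job. There is more than one size of the part that bears level_center; the job needs the larger.

How it is judged:
By the outcome, as a careful person would: the job done as asked, in the order asked, and still so for the second after the job is handed in, while the arm keeps its last pose, push and grip.
It also fails if it takes over 72 s, if anything falls off the work surface, if the arm or the gripper's body presses on something with over 40 N, if the wrist force passes 120 N, or if a joint passes its speed limit or range.

## Working session

There is one attempt and no reset: what is moved stays moved. The work goes in short steps, Python scripts to look and compute and a tool call to move; the robot and the scene stay as the last step left them, time stands still between calls to the robot, and variables do not carry over. Pictures are saved under pics/ and viewed, at most 10 in all, crops included, and the job is handed in when it is done.

Besides the shell and the picture viewer there is one more tool, called after ">>>" as a command line: name --pt "numbers of a row" for each row, then --argument value for the rest. move_arm: Moves the arm, as the interface text tells. Its arguments: {"type":"object","properties":{"plan":{"type":"array"},"squeeze":{"type":"number"}},"required":["plan"]}

```bash
mkdir -p pics; ls
cat > h.py <<'E'
import numpy as np, cv2
from rig import env
def K(p):
    f=p["color"].shape[0]/2/np.tan(np.radians(p["fov_y"])/2); return f
def ray(p,px):
    R=np.array(p["R"]);t=np.array(p["t"]);f=K(p)
    d=R.T@np.array([(px[0]-p["cx"])/f,(px[1]-p["cy"])/f,1]); return -R.T@t,d/np.linalg.norm(d)
def atz(p,px,z):
    o,d=ray(p,px); return o+d*(z-o[2])/d[2]
def proj(p,X):
    c=np.array(p["R"])@np.array(X)+np.array(p["t"]); return np.array([p["cx"],p["cy"]])+K(p)*c[:2]/c[2]
def tri(rs):
    A=np.zeros((3,3));b=np.zeros(3)
    for o,d in rs:
        M=np.eye(3)-np.outer(d,d);A+=M;b+=M@o
    return np.linalg.solve(A,b)
def save(p,n,crop=None,s=1):
    im=p["color"][:,:,::-1]
    if crop: im=im[crop[1]:crop[3],crop[0]:crop[2]]
    cv2.imwrite("pics/"+n,cv2.resize(np.ascontiguousarray(im),None,fx=s,fy=s,interpolation=cv2.INTER_CUBIC))
E
python3 - <<'E'
from h import *
np.set_printoptions(precision=4,suppress=True)
P={n:env.get_image(n) for n in("scene","side","wrist")}
rs={}
for n in P:
    save(P[n],n+"0.png")
    print(n,P[n]["fov_y"],-np.array(P[n]["R"]).T@P[n]["t"],np.array(P[n]["R"])[2])
    for k in("level_center","level_pad","shelf_hinge","shelf_stop","arch","foot_grip","bubble"):
        try: r=env.tip_of(k,P[n])
        except Exception as e: print(e);continue
        print(n,k,[(np.round(x["pixel"],1).tolist(),round(x["conf"],2)) for x in r[:3]])
        if r and r[0]["conf"]>.3: rs.setdefault(k,[]).append(ray(P[n],r[0]["pixel"]))
for k in rs:
    if len(rs[k])>1: print(k,tri(rs[k]))
s=env.observe();print(s)
E
cd pics; python3 -c "
import cv2,numpy as np
cv2.imwrite('a0.png',cv2.resize(np.vstack([cv2.imread('scene0.png'),cv2.imread('side0.png')]),None,fx=.78,fy=.78))"
```

```text
pics
scene 53.31626566715264 [-0.0452  0.4354  0.6688] [ 0.677  -0.4102 -0.6111]
scene level_center [([235.7, 232.9], 0.74), ([169.2, 318.9], 0.64)]
scene level_pad [([173.3, 296.0], 0.97), ([260.2, 218.4], 0.78)]
scene shelf_hinge [([274.4, 217.6], 0.91)]
scene shelf_stop [([332.1, 190.6], 0.58)]
scene arch [([302.2, 196.1], 0.61)]
scene foot_grip [([351.3, 166.1], 0.51)]
it knows: arch, drum, fig_jar, foot_grip, honey_jar, level_center, level_pad, shelf_hinge, shelf_stop
side 51.38953407418708 [0.2038 0.7899 0.5284] [ 0.4007 -0.791  -0.4623]
side level_center [([269.0, 226.3], 0.94), ([261.5, 324.8], 0.67)]
side level_pad [([246.5, 311.9], 0.62)]
side shelf_hinge [([288.5, 212.2], 0.62)]
side shelf_stop [([309.7, 181.9], 0.92)]
side arch [([296.4, 183.6], 0.81)]
side foot_grip [([317.9, 150.0], 0.43)]
it knows: arch, drum, fig_jar, foot_grip, honey_jar, level_center, level_pad, shelf_hinge, shelf_stop
wrist 68.68297943257 [ 0.2561 -0.492   0.3738] [-0.2824 -0.1004 -0.954 ]
wrist level_center []
wrist level_pad []
wrist shelf_hinge []
wrist shelf_stop []
wrist arch []
wrist foot_gri
[... 188 characters left out ...]
[0.5042 0.0305 0.0653]
shelf_stop [ 0.5242 -0.1658  0.0573]
arch [ 0.5192 -0.0586  0.0925]
foot_grip [ 0.5194 -0.2103  0.1307]
{'time_s': 1.05, 'q': array([-82.6962,  21.8061,  74.3359,   0.0015,  83.8574, -12.3338]), 'qvel': array([-0.0402, -0.0078,  0.0671,  0.0085,  0.0792,  0.1752]), 'joint_efforts': array([ -0.003 , -44.8346, -23.1469,  -0.0003,   0.0006,  -0.    ]), 'position': array([ 0.1849, -0.518 ,  0.1994]), 'tool_rot': array([[ 0.9418,  0.3361,  0.    ],
       [ 0.3361, -0.9418, -0.    ],
       [ 0.    ,  0.    , -1.    ]]), 'ft_force': array([-1.0882,  0.1913, -0.5842]), 'wrist_torque': array([-0.0837, -0.0103,  0.014 ]), 'gripper_force': 0.0, 'grip_width': 0.0853892203118384}
```

View pics/scene0.png

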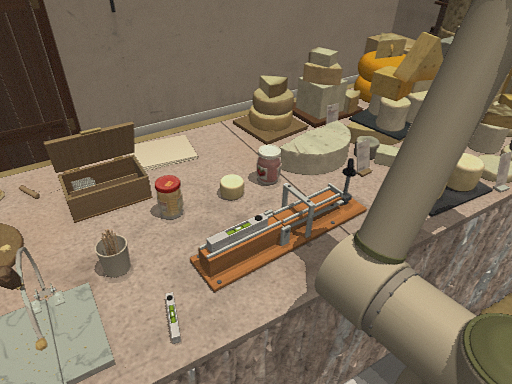

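View pics/side0.png

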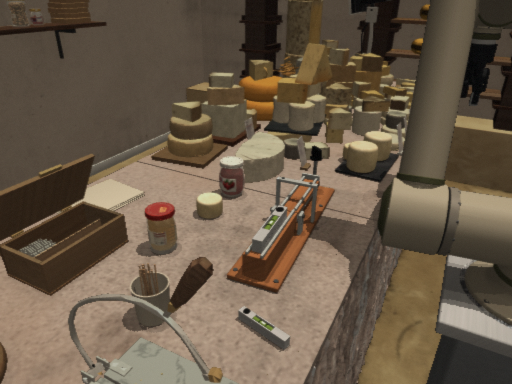

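Scene/side: the large level lies in the channel at about scene (236,233), side (269,226), with the wing knob at scene (350,168), side (317,152). The small level on the counter, scene (172,318), is the decoy. I'll move over the shelf for a closer view.

>>> move_arm --pt "0 0 0 21 -13 -4 -1" --pt "0 0 0 21 -13 -4 -1" --pt "0 0 0 21 -13 -4 -1" --pt "0 0 0 21 -13 -4 -1" --pt "0 0 0 21 -13 -4 -1"

```text
time_s: 1.55
position: [0.3397, -0.3234, 0.2399]
tool_rot: [[0.942, 0.336, 0.0], [0.336, -0.942, -0.0], [0.0, 0.0, -1.0]]
ft_force: [0.3, -1.0, 0.3]
grip_width: 0.0123
gripper_force: 0.0
```

>>> move_arm --pt "0 0 0 21 -13 -4 -1" --pt "0 0 0 21 -13 -4 -1" --pt "0 0 0 21 -13 -4 -1" --pt "0 0 0 21 -13 -4 -1" --pt "0 0 0 21 -13 -4 -1"

```text
time_s: 2.05
position: [0.4937, -0.1303, 0.2799]
tool_rot: [[0.942, 0.336, 0.0], [0.336, -0.942, -0.0], [0.0, 0.0, -1.0]]
ft_force: [0.7, -0.8, -0.0]
grip_width: 0.0001
gripper_force: 0.0
```

>>> move_arm --pt "0 0 -8 0 0 0 -1" --pt "0 0 -16 0 0 0 -1" --pt "0 0 -24 0 0 0 -1" --pt "0 0 -32 0 0 0 -1" --pt "0 0 -40 0 0 0 -1"

```text
time_s: 2.55
position: [0.4928, -0.1322, 0.2794]
tool_rot: [[0.5, 0.866, 0.0], [0.866, -0.5, -0.0], [-0.0, 0.0, -1.0]]
ft_force: [0.3, -0.5, -0.3]
grip_width: 0.0
gripper_force: 0.0
```

>>> move_arm --pt "0 0 -8 0 0 0 -1" --pt "0 0 -16 0 0 0 -1" --pt "0 0 -24 0 0 0 -1" --pt "0 0 -33 0 0 0 -1" --pt "0 0 -33 0 0 0 -1"

```text
time_s: 3.05
position: [0.4928, -0.1322, 0.2794]
tool_rot: [[-0.048, 0.999, 0.0], [0.999, 0.048, 0.0], [0.0, 0.0, -1.0]]
ft_force: [-0.0, -0.3, -0.1]
grip_width: 0.0003
gripper_force: 0.0
```

Run:
```python
from h import *
np.set_printoptions(precision=4,suppress=True)
P={n:env.get_image(n) for n in("scene","side","wrist")}
save(P["wrist"],"w1.png",s=1.5)
rs={}
for n in P:
    for k in("level_center","level_pad","shelf_hinge","shelf_stop","arch","foot_grip","honey_jar","fig_jar","drum"):
        r=env.tip_of(k,P[n])
        if n=="wrist":print(n,k,[(np.round(x["pixel"],1).tolist(),round(x["conf"],2)) for x in r[:3]])
        if r and r[0]["conf"]>.3 and k!="level_pad": rs.setdefault(k,[]).append(ray(P[n],r[0]["pixel"]))
for k in rs:
    if len(rs[k])>1: print(k,len(rs[k]),tri(rs[k]))
p=P["wrist"]
for k,z in(("level_center",.08),("level_pad",.098),("shelf_hinge",.065),("shelf_stop",.068),("arch",.107),("foot_grip",.13)):
    r=env.tip_of(k,p)
    if r: print(k,atz(p,r[0]["pixel"],z))
s=env.observe();print(s["time_s"],s["position"],s["tool_rot"],s["q"],s["ft_force"],s["grip_width"])
```

```text
wrist level_center []
wrist level_pad []
wrist shelf_hinge [([272.4, 24.4], 0.92), ([407.5, 135.5], 0.32)]
wrist shelf_stop [([272.8, 174.9], 0.56)]
wrist arch [([275.8, 76.8], 0.79), ([274.8, 176.9], 0.37)]
wrist foot_grip [([276.5, 224.8], 0.86)]
wrist honey_jar [([275.8, 175.4], 0.57)]
wrist fig_jar [([406.1, 130.7], 0.9)]
wrist drum []
level_center 2 [0.3552 0.355  0.1959]
shelf_hinge 3 [0.5027 0.0313 0.0665]
arch 3 [ 0.5127 -0.0334  0.1101]
honey_jar 3 [0.6347 0.1012 0.0648]
drum 2 [0.7178 0.0282 0.0014]
shelf_stop 2 [ 0.5174 -0.1617  0.0622]
foot_grip 2 [ 0.6593 -0.0429  0.0061]
fig_jar 2 [ 0.7307 -0.097  -0.0051]
shelf_hinge [0.5069 0.031  0.065 ]
shelf_stop [ 0.5192 -0.1594  0.068 ]
arch [ 0.5122 -0.0317  0.107 ]
foot_grip [ 0.523  -0.2078  0.13  ]
4.85 [ 0.4928 -0.1323  0.2794] [[-0.046   0.9989 -0.    ]
 [ 0.9989  0.046  -0.    ]
 [-0.     -0.     -1.    ]] [-28.3376  15.0807  71.1856  -0.0023  93.7356 -30.9756] [ 0.0776 -0.3044 -0.2185] 0.00015448031334282553
```

View pics/w1.png

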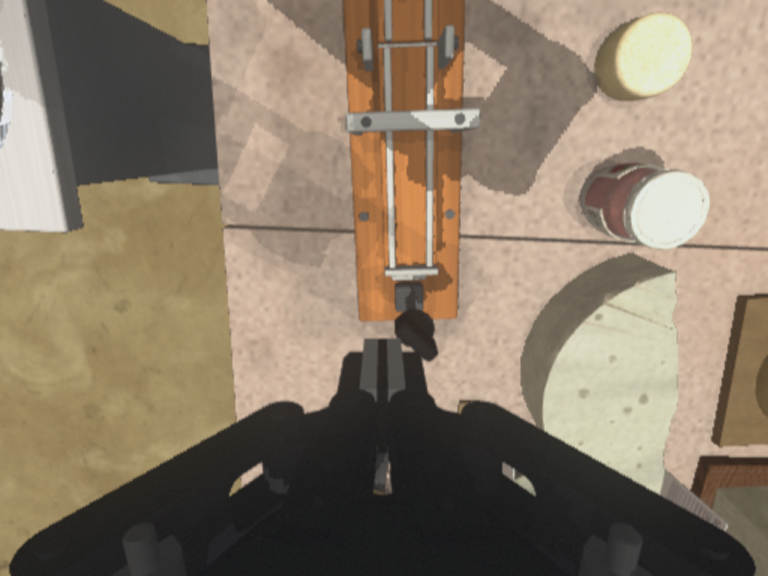

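Wrist: hinge line at (272,24), arch at (275,77), stop at (273,175) and knob at (276,220) all lie on one straight channel, yawed about 3.8°. I'll go behind the level and check there before descending.

>>> move_arm --pt "0 0 0 19.1 0.9 4 -1" --pt "0 0 0 19.1 0.9 4 -1" --pt "0 0 0 19.1 0.9 4 -1" --pt "0 0 0 19.1 0.9 4 -1" --pt "0 0 0 19.1 0.9 4 -1"

```text
time_s: 5.35
position: [0.4918, 0.0634, 0.2384]
tool_rot: [[-0.052, 0.999, -0.002], [0.999, 0.052, 0.001], [0.001, -0.002, -1.0]]
ft_force: [0.2, -0.7, 0.2]
grip_width: -0.0003
gripper_force: 0.0
```

>>> move_arm --pt "0 0 -1.2 19.1 0.9 4 -1" --pt "0 0 -1.2 19.1 0.9 4 -1" --pt "0 0 -1.2 19.1 0.9 4 -1" --pt "0 0 -1.2 19.1 0.9 4 -1" --pt "0 0 -1.2 19.1 0.9 4 -1"

```text
time_s: 5.85
position: [0.4922, 0.2539, 0.1979]
tool_rot: [[-0.072, 0.997, -0.002], [0.997, 0.072, 0.0], [0.001, -0.002, -1.0]]
ft_force: [-1.1, -1.2, 0.3]
grip_width: -0.0001
gripper_force: 0.0
```

Run:
```python
from h import *
np.set_printoptions(precision=4,suppress=True)
P={n:env.get_image(n) for n in("scene","side","wrist")}
save(P["wrist"],"w2.png",s=1.5)
for n in P:
    p=P[n]
    for k,z in(("level_center",.08),("level_pad",.098),("shelf_hinge",.065)):
        for r in env.tip_of(k,p)[:2]: print(n,k,np.round(r["pixel"],1),round(r["conf"],2),atz(p,r["pixel"],z))
s=env.observe();print(s["time_s"],s["position"],s["tool_rot"],s["q"],s["ft_force"],s["grip_width"])
```

```text
scene level_center [175.1 318.6] 0.86 [0.3622 0.3382 0.08  ]
scene level_center [236.9 233.5] 0.68 [0.4963 0.1378 0.08  ]
scene level_pad [170.7 296.1] 0.81 [0.3975 0.3303 0.098 ]
scene level_pad [257.8 217.1] 0.59 [0.5027 0.0798 0.098 ]
scene shelf_hinge [272.  219.4] 0.74 [0.5104 0.0344 0.065 ]
side level_center [263.5 323.8] 0.88 [0.3892 0.3895 0.08  ]
side level_center [266.9 224.1] 0.75 [0.5083 0.132  0.08  ]
side level_pad [278.1 209.8] 0.91 [0.5004 0.0936 0.098 ]
side level_pad [243.3 309. ] 0.83 [0.4217 0.3933 0.098 ]
side shelf_hinge [285.  206.3] 0.75 [0.5157 0.017  0.065 ]
wrist level_center [198.8  92.1] 0.97 [0.4315 0.3282 0.08  ]
wrist level_pad [224.8  99.7] 0.72 [0.4593 0.323  0.098 ]
wrist level_pad [255.7 312.5] 0.66 [0.5054 0.0814 0.098 ]
wrist shelf_hinge [253.5 327.7] 0.46 [0.5064 0.0264 0.065 ]
6.45 [0.4933 0.2498 0.1995] [[-0.0664  0.9978  0.0003]
 [ 0.9978  0.0664  0.0001]
 [ 0.0001  0.0003 -1.    ]] [14.5906 22.0952 73.8595  0.0005 84.0296 10.7835] [-0.2401 -0.03   -0.2505] -0.00012968048647869255
```

View pics/w2.png

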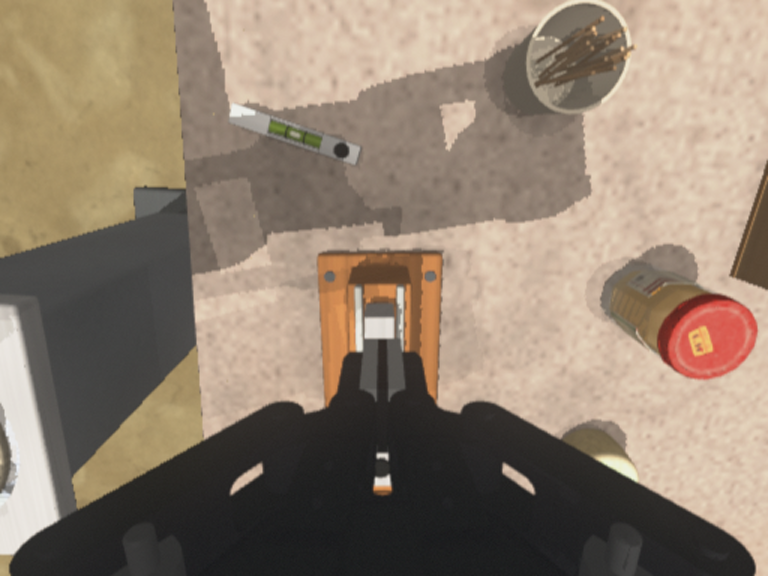

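Wrist: the level's rear end face shows at about (253,202)–(253,212), directly in front of the closed fingers, and the decoy lies apart on the counter. I'll convert those edges to positions.

Run:
```python
from h import *
p=env.get_image("wrist")
print(atz(p,(253,212),.095),atz(p,(253,202),.065),atz(p,(254,189),.065))
print("tip px",proj(p,env.observe()["position"]))
g=cv2.cvtColor(p["color"],cv2.COLOR_RGB2GRAY);print(g[185:240,253])
c=np.array([.067,-.9978]);h=np.array([.507,.031])
for s in(-.108-.075,-.2): print(s,h+s*c)
```

```text
[0.4935308  0.20931388 0.095     ] [0.49338345 0.20940228 0.065     ] [0.49349047 0.2255229  0.065     ]
tip px [255.75685125 216.5118891 ]
[ 69  70  74  98 130 152 159 160 159 158 158 157 138 107  94  87  91  96
  94  94  94  94  94  93  98 131 184 216 221 221 221 221 221 221 220 221
 221 220 220 217 171  76  46  46  48  47  46  44  44  45  45  44  45  46
  45]
-0.183 [0.494739  0.2135974]
-0.2 [0.4936  0.23056]
```

>>> move_arm --pt "0 0 0 0 0 4 -1" --pt "0 0 0 0 0 8 -1" --pt "0 0 0 0 0 11 -1" --pt "0 0 0 0 0 12.1 -1" --pt "0 0 0 0 0 12.1 -1"

```text
time_s: 7.0
position: [0.4928, 0.25, 0.0776]
tool_rot: [[-0.067, 0.998, -0.002], [0.998, 0.067, -0.001], [-0.0, -0.002, -1.0]]
ft_force: [0.1, -0.4, 0.5]
grip_width: -0.0004
gripper_force: 0.0
```

>>> move_arm --pt "0 0 0 -1.5 0 0 -1" --pt "0 0 0 -2.5 0 0 -1" --pt "0 0 0 -3.5 0 0 -1" --pt "0 0 0 -5 0 0 -1" --pt "0 0 0 -6.5 0 0 -1"

```text
time_s: 7.5
position: [0.4977, 0.1839, 0.0788]
tool_rot: [[-0.067, 0.998, 0.001], [0.998, 0.067, 0.0], [-0.0, 0.001, -1.0]]
ft_force: [-0.9, -0.5, -1.1]
grip_width: -0.0001
gripper_force: 0.0
```

>>> move_arm --pt "0 0 0 -1.5 0 0 -1" --pt "0 0 0 -3 0 0 -1" --pt "0 0 0 -4.5 0 0 -1" --pt "0 0 0 -6 0 0 -1" --pt "0 0 0 -7.5 0 0 -1"

```text
time_s: 8.0
position: [0.5026, 0.1092, 0.0784]
tool_rot: [[-0.067, 0.998, 0.0], [0.998, 0.067, 0.0], [0.0, 0.0, -1.0]]
ft_force: [-0.5, -0.3, -0.7]
grip_width: -0.0002
gripper_force: 0.0
```

>>> move_arm --pt "0 0 0 -1.5 0 0 -1" --pt "0 0 0 -3 0 0 -1" --pt "0 0 0 -4.5 0 0 -1" --pt "0 0 0 -6 0 0 -1" --pt "0 0 0 -7 0 0 -1"

```text
time_s: 8.5
position: [0.5074, 0.0392, 0.0784]
tool_rot: [[-0.066, 0.998, 0.0], [0.998, 0.066, -0.0], [-0.0, 0.0, -1.0]]
ft_force: [0.3, -0.1, -0.9]
grip_width: 0.0001
gripper_force: 0.0
```

Run:
```python
from h import *
np.set_printoptions(precision=4,suppress=True)
P={n:env.get_image(n) for n in("scene","side","wrist")}
a=P["scene"]["color"][130:300,200:400];b=P["side"]["color"][130:300,220:420]
cv2.imwrite("pics/a3.png",cv2.resize(np.hstack([a,b])[:,:,::-1],None,fx=2,fy=2,interpolation=cv2.INTER_CUBIC))
for n in P:
    p=P[n]
    for k,z in(("level_center",.08),("level_pad",.098)):
        for r in env.tip_of(k,p)[:2]: print(n,k,np.round(r["pixel"],1),round(r["conf"],2),atz(p,r["pixel"],z))
s=env.observe();print(s["time_s"],s["position"],s["tool_rot"],s["q"],s["ft_force"],s["grip_width"])
```

```text
scene level_center [168.8 317.9] 0.93 [0.3691 0.3473 0.08  ]
scene level_center [238.9 232. ] 0.61 [0.4983 0.1316 0.08  ]
scene level_pad [254.7 216.9] 0.85 [0.5068 0.0855 0.098 ]
scene level_pad [170.9 295.4] 0.79 [0.3988 0.3294 0.098 ]
side level_center [263.7 325.7] 0.94 [0.3873 0.3927 0.08  ]
side level_center [268.7 228.2] 0.93 [0.4979 0.1449 0.08  ]
side level_pad [279.1 206.3] 0.68 [0.5049 0.0783 0.098 ]
side level_pad [245.4 309. ] 0.58 [0.419  0.3918 0.098 ]
wrist level_center [256.   57.9] 0.65 [0.5009 0.1374 0.08  ]
8.95 [0.5072 0.0411 0.0783] [[-0.0678  0.9977 -0.0001]
 [ 0.9977  0.0678  0.0001]
 [ 0.0001 -0.0001 -1.    ]] [ -8.7167  25.0418  91.5138   0.0027  63.4481 -12.6036] [-0.2644 -0.2782  0.1735] -9.338007222749223e-05
```

View pics/a3.png

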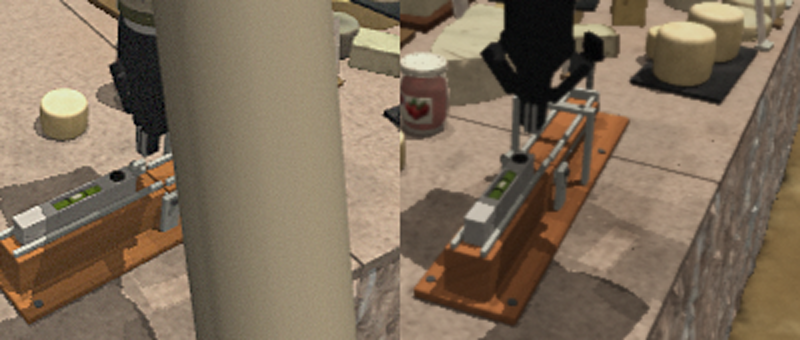

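Scene/side: the level's white rear end is still at its old place (crop (30,220) and (480,215)), and the fingertips are ahead of its pad at crop (150,145) and (535,130). It did not move, and I felt no force. I'll check where the fingers really are.

Run:
```python
from h import *
np.set_printoptions(precision=4,suppress=True)
P={n:env.get_image(n) for n in("scene","side","wrist")}
t=env.observe()["position"]
for n in("scene","side"):
    print(n,P[n]["shot"],proj(P[n],t),proj(P[n],[t[0],t[1],.065]),"hinge",proj(P[n],[.507,.031,.065]),"rear-end top",proj(P[n],[.4937,.2095,.095]))
print("tip tri",tri([ray(P["scene"],(272.5,205)),ray(P["side"],(287.5,195))]))
w=P["wrist"]["color"];a=P["side"]["color"][160:270,230:350]
cv2.imwrite("pics/a4.png",np.hstack([cv2.resize(w,(512,384)),cv2.resize(a,(288,264),interpolation=cv2.INTER_CUBIC)[:384] if 0 else np.vstack([cv2.resize(a,(288,264),interpolation=cv2.INTER_CUBIC),np.zeros((120,288,3),np.uint8)])])[:,:,::-1])
```

```text
scene 14 [270.6836 216.8284] [270.4318 221.0927] hinge [273.9815 219.7442] rear-end top [207.8441 240.902 ]
side 15 [284.4942 206.5548] [284.2131 211.5706] hinge [286.0007 209.7351] rear-end top [256.5064 237.8941]
tip tri [0.504  0.0392 0.1117]
```

View pics/a4.png

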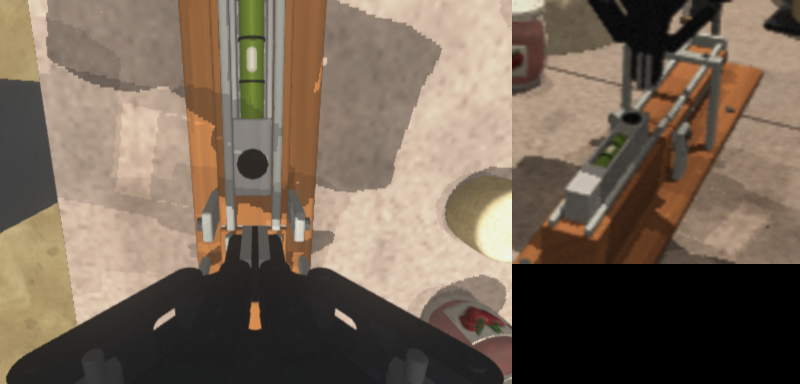

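The level was never touched. The tips triangulate to z≈0.11 while the report says 0.078, so the fingers seem to end about 3 cm above the reported TCP. I'll lift clear, where nothing hides the tips, and measure that offset.

>>> move_arm --pt "0 0 0 0 0 -4 -1" --pt "0 0 0 0 0 -8 -1" --pt "0 0 0 0 0 -8 -1" --pt "0 0 0 0 0 -8 -1"

```text
time_s: 9.5
position: [0.5073, 0.0408, 0.1588]
tool_rot: [[-0.067, 0.998, 0.001], [0.998, 0.067, -0.0], [-0.0, 0.001, -1.0]]
ft_force: [0.1, 0.2, -0.3]
grip_width: -0.0004
gripper_force: 0.0
```

Run:
```python
from h import *
np.set_printoptions(precision=4,suppress=True)
P={n:env.get_image(n) for n in("scene","side","wrist")}
o=env.observe();t=o["position"]
ims=[]
for n in P:
    q=proj(P[n],t);c0,r0=int(q[0])-33,int(q[1])-50
    im=cv2.resize(np.ascontiguousarray(P[n]["color"][r0:r0+100,c0:c0+66,::-1]),None,fx=4,fy=4,interpolation=cv2.INTER_CUBIC)
    u=((q-[c0,r0])*4).astype(int);cv2.drawMarker(im,tuple(int(v) for v in u),(0,0,255),0,10)
    ims.append(im);print(n,q,c0,r0)
    X=t+np.array([0,0,.034]);print("  +34mm",proj(P[n],X))
cv2.imwrite("pics/a5.png",np.hstack(ims))
w=P["wrist"];C=-np.array(w["R"]).T@w["t"];print("cam rel tool",o["tool_rot"].T@(C-t),t,o["q"],o["time_s"])
```

```text
scene [272.4816 190.1441] 239 140
  +34mm [273.227  177.6154]
side [286.518  175.5924] 253 125
  +34mm [287.3175 161.4216]
wrist [255.7773 216.6451] 222 166
  +34mm [255.9337 241.1405]
cam rel tool [ 0.0769 -0.001  -0.1751] [0.5066 0.0408 0.1572] [ -8.7659  19.8158  84.9116   0.0016  75.4116 -12.6087] 9.65
```

View pics/a5.png

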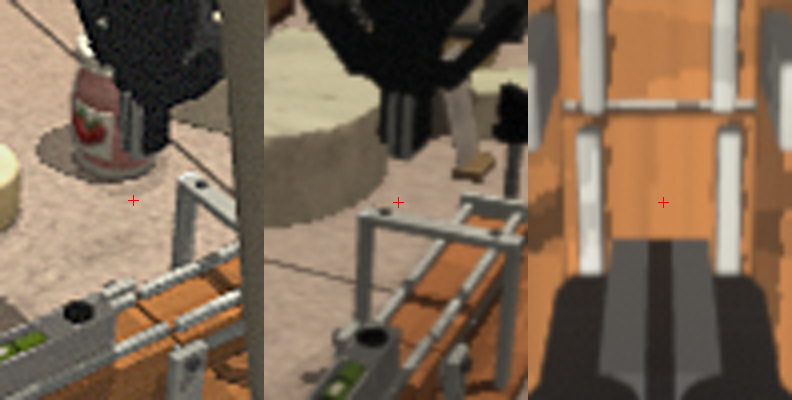

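Free of occlusion, the tips end about 32 mm above the red TCP mark (scene (274,178), side (287,164)). So the physical fingertips sit about 32 mm short of the reported TCP. I'll allow for that, go back behind the level, descend deeper and test the push.

>>> move_arm --pt "0 0 0 5 0 0 -1" --pt "0 0 0 10 0 0 -1" --pt "0 0 0 15 0 0 -1" --pt "0 0 0 20 0 0 -1" --pt "0 0 0 20.5 0 0 -1"

```text
time_s: 10.15
position: [0.492, 0.2496, 0.1571]
tool_rot: [[-0.072, 0.997, -0.002], [0.997, 0.072, 0.001], [0.001, -0.002, -1.0]]
ft_force: [0.0, 0.3, 0.0]
grip_width: -0.0001
gripper_force: 0.0
```

>>> move_arm --pt "0 0 0 0 0 4 -1" --pt "0 0 0 0 0 7 -1" --pt "0 0 0 0 0 9.5 -1" --pt "0 0 0 0 0 10.5 -1" --pt "0 0 0 0 0 10.5 -1"

```text
time_s: 10.65
position: [0.4929, 0.2446, 0.052]
tool_rot: [[-0.067, 0.998, -0.003], [0.998, 0.067, -0.001], [-0.001, -0.003, -1.0]]
ft_force: [-0.6, -0.1, -0.4]
grip_width: -0.0
gripper_force: 0.0
```

>>> move_arm --pt "0 0 0 -1.5 0 0 -1" --pt "0 0 0 -2.5 0 0 -1" --pt "0 0 0 -3.5 0 0 -1" --pt "0 0 0 -4.5 0 0 -1" --pt "0 0 0 -5.5 0 0 -1"

```text
time_s: 11.15
position: [0.4976, 0.1895, 0.054]
tool_rot: [[-0.067, 0.998, 0.001], [0.998, 0.067, 0.001], [0.0, 0.001, -1.0]]
ft_force: [0.1, 3.0, 2.4]
grip_width: -0.0002
gripper_force: 1.4
```

Run:
```python
from h import *
np.set_printoptions(precision=4,suppress=True)
P={n:env.get_image(n) for n in("scene","side")}
a=P["scene"]["color"][150:280,180:310];b=P["side"]["color"][150:280,220:350]
cv2.imwrite("pics/a6.png",cv2.resize(np.hstack([a,b])[:,:,::-1],None,fx=3,fy=3,interpolation=cv2.INTER_CUBIC))
for n in P:
    p=P[n]
    for k,z in(("level_center",.08),("level_pad",.098)):
        for r in env.tip_of(k,p)[:2]: print(n,k,np.round(r["pixel"],1),round(r["conf"],2),atz(p,r["pixel"],z))
s=env.observe();print(s["time_s"],s["position"],s["ft_force"])
```

```text
scene level_center [249.4 225.8] 0.77 [0.5041 0.1009 0.08  ]
scene level_center [171.7 319.1] 0.72 [0.3642 0.3438 0.08  ]
scene level_pad [269.8 212.9] 0.81 [0.5013 0.0483 0.098 ]
scene level_pad [172.5 298.1] 0.77 [0.3918 0.3291 0.098 ]
side level_center [265.  325.7] 0.91 [0.3856 0.3918 0.08  ]
side level_center [274.1 219.8] 0.59 [0.5023 0.1086 0.08  ]
side level_pad [245.8 307.1] 0.89 [0.4203 0.388  0.098 ]
side level_pad [283.7 201.2] 0.62 [0.5055 0.0517 0.098 ]
11.45 [0.497  0.1903 0.0532] [-0.0445 -0.0352 -0.9338]
```

View pics/a6.png

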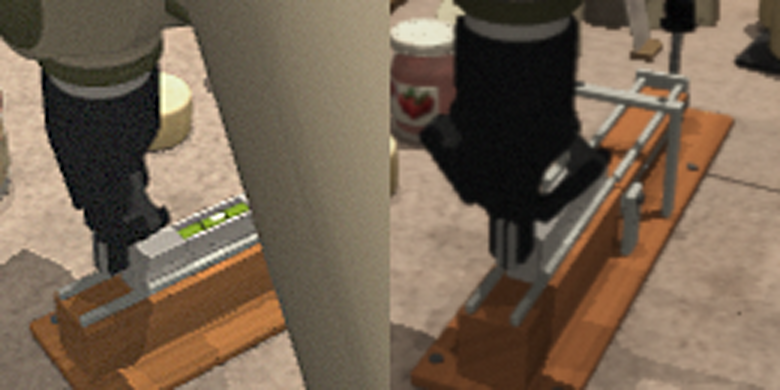

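The level now moves with the fingers: centre at y≈0.105, with its rear face against the tips. I'll push on, slowly at the end.

>>> move_arm --pt "0 0 0 -1.5 0 0 -1" --pt "0 0 0 -3 0 0 -1" --pt "0 0 0 -4.5 0 0 -1" --pt "0 0 0 -6 0 0 -1" --pt "0 0 0 -7.5 0 0 -1"

```text
time_s: 11.95
position: [0.5023, 0.114, 0.0534]
tool_rot: [[-0.066, 0.998, -0.0], [0.998, 0.066, 0.0], [0.0, -0.0, -1.0]]
ft_force: [0.6, 1.5, 0.2]
grip_width: -0.0002
gripper_force: 0.9
```

>>> move_arm --pt "0 0 0 -1.5 0 0 -1" --pt "0 0 0 -3 0 0 -1" --pt "0 0 0 -4.5 0 0 -1" --pt "0 0 0 -6 0 0 -1" --pt "0 0 0 -7 0 0 -1"

```text
time_s: 12.45
position: [0.5069, 0.0441, 0.0532]
tool_rot: [[-0.066, 0.998, -0.0], [0.998, 0.066, -0.0], [-0.0, -0.0, -1.0]]
ft_force: [-0.3, 0.4, -0.6]
grip_width: 0.0003
gripper_force: 0.5
```

>>> move_arm --pt "0 0 0 -0.6 0 0 -1" --pt "0 0 0 -1.2 0 0 -1" --pt "0 0 0 -1.8 0 0 -1" --pt "0 0 0 -2.4 0 0 -1" --pt "0 0 0 -2.8 0 0 -1"

```text
time_s: 12.95
position: [0.5088, 0.0173, 0.0533]
tool_rot: [[-0.067, 0.998, -0.0], [0.998, 0.067, -0.0], [-0.0, -0.0, -1.0]]
ft_force: [0.5, 0.6, -0.3]
grip_width: 0.0001
gripper_force: 0.4
```

>>> move_arm --pt "0 0 0 -0.3 0 0 -1" --pt "0 0 0 -0.6 0 0 -1" --pt "0 0 0 -0.9 0 0 -1"

```text
time_s: 13.25
position: [0.5094, 0.0086, 0.0534]
tool_rot: [[-0.067, 0.998, -0.0], [0.998, 0.067, 0.0], [0.0, -0.0, -1.0]]
ft_force: [0.4, 2.0, -0.7]
grip_width: 0.0002
gripper_force: 0.4
```

>>> move_arm --pt "0 0 0 -0.2 0 0 -1" --pt "0 0 0 -0.4 0 0 -1" --pt "0 0 0 -0.5 0 0 -1"

```text
time_s: 13.55
position: [0.5097, 0.0036, 0.0534]
tool_rot: [[-0.067, 0.998, 0.0], [0.998, 0.067, -0.0], [-0.0, 0.0, -1.0]]
ft_force: [0.0, 0.9, -0.3]
grip_width: 0.0002
gripper_force: 0.4
```

Now small steps, watching for the stop.

>>> move_arm --pt "0 0 0 -0.1 0 0 -1" --pt "0 0 0 -0.2 0 0 -1" --pt "0 0 0 -0.2 0 0 -1"

```text
time_s: 13.85
position: [0.5099, 0.0016, 0.0534]
tool_rot: [[-0.067, 0.998, 0.0], [0.998, 0.067, -0.0], [-0.0, 0.0, -1.0]]
ft_force: [-0.7, -0.2, 0.2]
grip_width: -0.0002
gripper_force: 0.0
```

>>> move_arm --pt "0 0 0 -0.1 0 0 -1" --pt "0 0 0 -0.2 0 0 -1" --pt "0 0 0 -0.2 0 0 -1"

```text
time_s: 14.15
position: [0.51, -0.0004, 0.0534]
tool_rot: [[-0.067, 0.998, 0.0], [0.998, 0.067, -0.0], [-0.0, 0.0, -1.0]]
ft_force: [-0.8, 0.1, -0.5]
grip_width: 0.0001
gripper_force: 0.2
```

>>> move_arm --pt "0 0 0 -0.1 0 0 -1" --pt "0 0 0 -0.2 0 0 -1" --pt "0 0 0 -0.2 0 0 -1"

```text
time_s: 14.45
position: [0.5101, -0.0021, 0.0534]
tool_rot: [[-0.067, 0.998, -0.0], [0.998, 0.067, 0.0], [0.0, -0.0, -1.0]]
ft_force: [0.3, 3.0, 0.2]
grip_width: 0.0002
gripper_force: 1.3
```

>>> move_arm --pt "0 0 0 -0.1 0 0 -1" --pt "0 0 0 -0.1 0 0 -1"

```text
time_s: 14.65
position: [0.5097, -0.0025, 0.0532]
tool_rot: [[-0.067, 0.998, -0.001], [0.998, 0.067, 0.002], [0.002, -0.001, -1.0]]
ft_force: [-0.9, 6.5, 0.0]
grip_width: -0.0001
gripper_force: 3.2
```

Run:
```python
from h import *
np.set_printoptions(precision=4,suppress=True)
P={n:env.get_image(n) for n in("scene","side","wrist")}
for n in P:
    p=P[n]
    for k,z in(("level_center",.08),("level_pad",.098),("shelf_stop",.065),("foot_grip",.13)):
        for r in env.tip_of(k,p)[:2]: print(n,k,np.round(r["pixel"],1),round(r["conf"],2),atz(p,r["pixel"],z))
s=env.observe();print(s["time_s"],s["position"],s["ft_force"])
```

```text
scene level_center [170.4 317.6] 0.71 [0.3683 0.3446 0.08  ]
scene level_pad [170.5 296.8] 0.86 [0.3963 0.3312 0.098 ]
scene shelf_stop [233.  190.5] 0.59 [0.6563 0.0598 0.065 ]
side level_center [261.1 325.8] 0.83 [0.3906 0.3947 0.08  ]
side level_center [302.5 185.1] 0.43 [ 0.5108 -0.0817  0.08  ]
side level_pad [243.5 307.3] 0.67 [0.4232 0.39   0.098 ]
side level_pad [308.3 171.5] 0.54 [ 0.5148 -0.1305  0.098 ]
side shelf_stop [307.9 180.3] 0.76 [ 0.519  -0.1457  0.065 ]
side foot_grip [316.5 149. ] 0.45 [ 0.5258 -0.2172  0.13  ]
wrist level_center [477.  301.2] 0.24 [ 0.6527 -0.0392  0.08  ]
15.4 [ 0.5097 -0.0024  0.0532] [0.3389 6.1874 0.3456]
```

Steady 6 N and no more travel, so the level is home against the stop. I'll back off, lift and view the knob and bubble.

>>> move_arm --pt "0 0 0 0.5 0 0 -1" --pt "0 0 0 1 0 0 -1" --pt "0 0 0 1 0 -5 -1" --pt "0 0 0 1 0 -10 -1" --pt "0 0 0 1 0 -15 -1"

```text
time_s: 15.9
position: [0.5092, 0.0069, 0.2054]
tool_rot: [[-0.067, 0.998, -0.0], [0.998, 0.067, -0.0], [-0.0, -0.0, -1.0]]
ft_force: [0.5, 0.0, -0.7]
grip_width: 0.0003
gripper_force: 0.0
```

>>> move_arm --pt "0 0 0 -5 0 -5 1" --pt "0 0 0 -10 0 -5 1" --pt "0 0 0 -15 0 -5 1" --pt "0 0 0 -19.8 0 -5 1" --pt "0 0 0 -19.8 0 -5 1"

```text
time_s: 16.4
position: [0.5226, -0.195, 0.2529]
tool_rot: [[-0.063, 0.998, -0.001], [0.998, 0.063, -0.001], [-0.001, -0.001, -1.0]]
ft_force: [-1.0, 0.4, -0.4]
grip_width: 0.0723
gripper_force: 0.0
```

Run:
```python
from h import *
np.set_printoptions(precision=4,suppress=True)
P={n:env.get_image(n) for n in("side","wrist")}
p=P["wrist"]
save(p,"w7.png",(160,20,360,300),2)
for n in P:
    p=P[n]
    for k,z in(("level_center",.08),("level_pad",.098),("shelf_stop",.068),("arch",.107),("foot_grip",.13)):
        for r in env.tip_of(k,p)[:2]: print(n,k,np.round(r["pixel"],1),round(r["conf"],2),atz(p,r["pixel"],z))
s=env.observe();print(s["time_s"],s["position"],s["ft_force"],s["grip_width"])
```

```text
side level_center [266.  324.3] 0.9 [0.3855 0.3886 0.08  ]
side level_center [303.2 185.5] 0.64 [ 0.5084 -0.0804  0.08  ]
side level_pad [246.4 309.1] 0.92 [0.4175 0.3913 0.098 ]
side level_pad [307.2 172.6] 0.86 [ 0.5149 -0.1224  0.098 ]
side shelf_stop [309.4 178.4] 0.55 [ 0.5177 -0.153   0.068 ]
side arch [294.2 186. ] 0.86 [ 0.5079 -0.015   0.107 ]
side foot_grip [317.3 145.1] 0.59 [ 0.5343 -0.2478  0.13  ]
wrist level_center [252.2  69.7] 0.69 [ 0.5123 -0.0882  0.08  ]
wrist level_pad [254.2 122.3] 0.97 [ 0.5182 -0.1455  0.098 ]
wrist shelf_stop [256.5 132.8] 0.72 [ 0.522  -0.1608  0.068 ]
wrist arch [256.3   8. ] 0.97 [ 0.5133 -0.0333  0.107 ]
wrist foot_grip [252.3 182.6] 0.89 [ 0.5201 -0.2081  0.13  ]
17.0 [ 0.5228 -0.1903  0.2535] [ 0.6563  0.0756 -0.0085] 0.08527593456632865
```

View pics/w7.png

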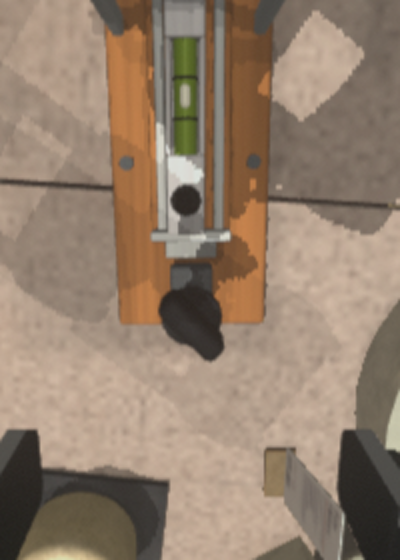

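Wrist (crop ×2, offset (160,20)): the level is home against the stop at crop (190,238) and the pad is at (186,200). The rings are at rows 77 and 117 with the bubble near row 95. The black knob is at (190,315) with its wing running to the lower right (212,350). I'll fit the wing yaw and measure the bubble.

```bash
cat > m.py <<'E'
from h import *
from scipy.optimize import minimize
c=np.array([.067,-.9978,0])
def knob(p,guess=(.522,-.208),save_=None):
    g=p["color"].max(2).astype(int)
    q=proj(p,[*guess,.13]);H=32
    c0,r0=int(q[0])-H,int(q[1])-H
    tgt=(g[r0:r0+2*H+12,c0:c0+2*H]<70)
    n,l,st,ce=cv2.connectedComponentsWithStats(tgt.astype(np.uint8))
    S=4
    def render(v):
        x,y,a=v[:3];m=np.zeros((tgt.shape[0]*S,tgt.shape[1]*S),np.uint8)
        def fill(pts):
            P=np.array([(proj(p,X)-[c0,r0]+.5)*S for X in pts]);cv2.fillConvexPoly(m,cv2.convexHull(P.astype(np.float32)).astype(int),1)
        t=np.linspace(0,6.28,30)
        fill([[x+.018*np.cos(u),y+.018*np.sin(u),z] for u in t for z in(.106,.114)])
        e=np.array([np.cos(a),np.sin(a)]);f=np.array([-e[1],e[0]])
        fill([[*(np.array([x,y])+s*.021*e+w*.007*f),z] for s in(-1,1) for w in(-1,1) for z in(.114,.142)])
        return cv2.resize(m.astype(np.float32),tgt.shape[::-1],interpolation=cv2.INTER_AREA)
    lab=l[int(q[1])-r0,int(q[0])-c0]; T=(l==lab).astype(np.float32) if lab else tgt.astype(np.float32)
    # drop the screw block between the stop and the disc (rows above)
    top=int(proj(p,[guess[0],guess[1]+.019,.11])[1])-r0
    W=np.ones_like(T);W[:max(top,0)]=0
    best=None
    for a in np.radians(np.arange(0,180,10)):
        r=minimize(lambda v:np.sum(W*(render(v*[.001,.001,.1]+np.array([*guess,a]))-T)**2),[0,0,0],method="Nelder-Mead",options=dict(maxiter=80,initial_simplex=[[0,0,0],[3,0,0],[0,3,0],[0,0,1]]))
        if best is None or r.fun<best[0]: best=(r.fun,r.x*[.001,.001,.1]+np.array([*guess,a]))
    return best[0],best[1][:2],np.degrees(best[1][2])%180,T,render(best[1])
def bubble(p,ctr,z=.092,verb=False):
    # sample the vial's middle strip along the channel, mm from nominal centre (+ = front)
    s=np.arange(-32,32.01,.25);out=[]
    for w in np.arange(-2,2.1,.5):
        n=np.array([-c[1],c[0],0])
        pts=np.array([proj(p,np.array([*ctr,z])+c*si*.001+n*w*.001) for si in s]).astype(np.float32)
        out.append(cv2.remap(p["color"],pts[:,0].reshape(1,-1),pts[:,1].reshape(1,-1),cv2.INTER_CUBIC)[0].astype(float))
    return s,np.mean(out,0)
E
python3 - <<'E'
from m import *
np.set_printoptions(precision=4,suppress=True,linewidth=200)
p=env.get_image("wrist")
f,xy,a,T,M=knob(p);print(f,T.sum(),xy,a,env.observe()["tool_rot"][:,0])
for r in range(0,T.shape[0],2): print(''.join('#' if (t and m>.5) else 't' if t else 'm' if m>.5 else '.' for t,m in zip(T[r],M[r])))
s,v=bubble(p,(.5125,-.0885))
for i in range(0,len(s),4): print(s[i],v[i].astype(int),end=' | ')
E
```

```text
113.05078125 939.0 [ 0.5233 -0.205 ] 128.5024533471235 [-0.0675  0.9977 -0.0001]
................................................................
.........................ttttttttttttttttttt....................
...................................ttttttttt....................
....................................tt...ttt....................
...................................tttt....t....................
..........................mmmmmm#######tt.tt....................
.......................mmmmmmmm############t....................
....................mmmmm#mm################m...................
...................mmmm#####################mmm.................
..................mmm########################mmm................
..................mm###########################mm...............
..................m#############################m...............
...................#############################mm..............
...................##############################m..............
...................m#############################...............
...................m########################
[... 2110 characters left out ...]
43] | -1.0 [168 164 143] | 0.0 [168 164 143] | 1.0 [169 164 144] | 2.0 [167 162 141] | 3.0 [154 151 127] | 4.0 [131 133 100] | 5.0 [107 118  66] | 6.0 [ 96 112  47] | 7.0 [ 96 111  46] | 8.0 [ 92 105  45] | 9.0 [77 86 43] | 10.0 [66 70 41] | 11.0 [80 89 43] | 12.0 [ 94 108  46] | 13.0 [ 97 112  47] | 14.0 [ 97 112  47] | 15.0 [ 97 112  47] | 16.0 [ 96 112  47] | 17.0 [ 96 112  47] | 18.0 [ 97 111  47] | 19.0 [ 97 112  48] | 20.0 [ 97 112  48] | 21.0 [ 97 111  47] | 22.0 [ 97 112  47] | 23.0 [ 97 111  47] | 24.0 [ 96 111  46] | 25.0 [ 97 111  47] | 26.0 [ 99 114  48] | 27.0 [112 130  52] | 28.0 [125 145  58] | 29.0 [129 144  81] | 30.0 [158 160 134] | 31.0 [197 194 185] | 32.0 [217 216 209] |
```

```bash
sed -i 's/def knob(p,guess=(.522,-.208),save_=None)/def knob(p,guess=(.522,-.208),th=70)/; s/<70)/<th)/' m.py
python3 - <<'E'
from m import *
np.set_printoptions(precision=4,suppress=True,linewidth=250)
p=env.get_image("wrist")
for th in(60,80,95,110):
    f,xy,a,T,M=knob(p,th=th);print(th,f,T.sum(),xy,a)
q=proj(p,[.523,-.206,.13]).astype(int);g=p["color"].max(2);print(q,g[q[1]-22:q[1]+34:2,q[0]-22:q[0]+24:2])
E
```

```text
60 150.85546875 783.0 [ 0.5231 -0.2041] 126.96415353378578
80 96.140625 1013.0 [ 0.5232 -0.2051] 128.58137929782092
95 75.88671875 1117.0 [ 0.5229 -0.2052] 131.28633931697593
110 68.07421875 1171.0 [ 0.523  -0.2061] 133.33691344580674
[254 184] [[181 185 159 149 152 148 122  90  90  94  95  83  65  62  73  74  67 108 112 112 112 142 132]
 [179 187 162 149 153 147 122  89  91  93  84  60  58  59  65  69  67 109 144 168 148 171 180]
 [180 187 174 149 152 147 122  88  94  86  59  53  52  52  62  68  66 108 123 172 175 170 182]
 [179 188 184 151 152 148 108  60  64  50  47  46  46  47  50  59  65 109 167 170 182 177 183]
 [180 188 185 171 163 118  51  44  43  43  47  46  47  47  48  54  55 138 172 168 171 183 195]
 [181 188 186 173 138  50  46  46  45  43  45  46  47  46  48  53  57  96 168 168 174 178 182]
 [180 187 186 169  69  45  48  47  46  43  45  46  48  48  49  51  54  57  99 167 168 171 182]
 [180 187 184 166  52  48  50  53  49  46  45  44  44  48  48  50  50  53  62 161 169 170 182]
 [181 187 185 152  48  50  54  54  54  49  46  44  45  45  50  50  48  49  57 157 168 176 183]

[... 1105 characters left out ...]
2  61  55  72 146 180 183 185 183]
 [182 173 180 184 183 182 184 188 195 197 194 184 180 183 177 152 139 178 183 182 181 182 179]
 [182 173 183 187 183 182 183 195 208 202 185 178 179 180 179 180 183 187 183 182 184 185 180]
 [181 174 183 183 178 182 183 183 187 190 179 177 178 179 179 180 181 183 179 179 183 184 179]
 [178 176 174 172 170 176 175 176 179 179 179 178 178 178 180 181 181 177 175 176 177 172 173]
 [184 181 176 177 175 174 176 177 178 177 179 181 179 178 181 180 179 179 178 179 179 178 178]
 [193 187 179 183 184 173 178 181 179 180 184 187 180 180 183 183 180 180 183 180 179 176 178]
 [195 190 191 190 184 169 174 179 179 180 182 183 185 183 183 187 184 181 180 178 176 172 170]]
```

>>> move_arm --pt "0 0 -8 -1.5 -0.1 0 -0.1" --pt "0 0 -16 -1.5 -0.1 0 -0.1" --pt "0 0 -24 -1.5 -0.1 0 -0.1" --pt "0 0 -32 -1.5 -0.1 0 -0.1" --pt "0 0 -36 -1.5 -0.1 0 -0.1"

```text
time_s: 17.6
position: [0.5228, -0.2059, 0.2533]
tool_rot: [[-0.644, 0.765, -0.0], [0.765, 0.644, 0.0], [0.0, -0.0, -1.0]]
ft_force: [-0.0, 0.1, -0.5]
grip_width: 0.0389
gripper_force: 0.0
```

>>> move_arm --pt "0 0 0 0 0 5 -0.1" --pt "0 0 0 0 0 9 -0.1" --pt "0 0 0 0 0 13 -0.1" --pt "0 0 0 0 0 16.5 -0.1" --pt "0 0 0 0 0 16.5 -0.1"

```text
time_s: 18.1
position: [0.5207, -0.2045, 0.0845]
tool_rot: [[-0.641, 0.768, -0.007], [0.768, 0.641, 0.005], [0.008, -0.002, -1.0]]
ft_force: [0.2, 0.5, -0.3]
grip_width: 0.0387
gripper_force: 0.0
```

>>> move_arm --pt "0 0 0 0 0 0 -1" --pt "0 0 0 0 0 0 -1" --pt "0 0 0 0 0 0 -1" --pt "0 0 0 0 0 0 -1" --squeeze 40

```text
time_s: 18.5
position: [0.5238, -0.2068, 0.0904]
tool_rot: [[-0.641, 0.768, 0.004], [0.768, 0.641, -0.003], [-0.005, 0.001, -1.0]]
ft_force: [-0.2, -2.4, 7.7]
grip_width: 0.0128
gripper_force: 41.3
```

Gripped (12.8 mm, 41 N). I'll turn about 45° clockwise, the estimate from the unpressed bubble at −1.1 mm.

>>> move_arm --pt "0 0 0 0 0 -0.2 -1" --pt "0 0 6 0 0 -0.2 -1" --pt "0 0 12 0 0 -0.2 -1" --pt "0 0 18 0 0 -0.2 -1" --pt "0 0 24 0 0 -0.2 -1"

```text
time_s: 19.0
position: [0.524, -0.2066, 0.0905]
tool_rot: [[-0.269, 0.963, 0.003], [0.963, 0.269, -0.002], [-0.002, 0.003, -1.0]]
ft_force: [6.2, -4.0, -7.5]
grip_width: 0.0129
gripper_force: 40.9
```

>>> move_arm --pt "0 0 6 0 0 0 -1" --pt "0 0 12 0 0 0 -1" --pt "0 0 18 0 0 0 -1" --pt "0 0 21 0 0 0 -1" --pt "0 0 21 0 0 0 -1"

```text
time_s: 19.5
position: [0.5244, -0.2066, 0.0906]
tool_rot: [[0.092, 0.996, 0.004], [0.996, -0.092, -0.002], [-0.001, 0.004, -1.0]]
ft_force: [7.0, -4.3, -7.4]
grip_width: 0.0128
gripper_force: 40.7
```

>>> move_arm --pt "0 0 0 0 0 0 -1" --pt "0 0 0 0 0 0 -1"

```text
time_s: 19.7
position: [0.5244, -0.2066, 0.0906]
tool_rot: [[0.091, 0.996, 0.004], [0.996, -0.091, -0.002], [-0.001, 0.004, -1.0]]
ft_force: [8.1, -4.0, -7.9]
grip_width: 0.013
gripper_force: 40.7
```

```bash
cat >> m.py <<'E'
def bub(p,ctr,z=.092):
    s,v=bubble(p,ctr,z)
    g=v[:,1]; m=(np.abs(s)<27)
    b=v[:,2]
    base=np.median(b[m]); k=m&(b>base+30)
    L=s[k].min() if k.any() else np.nan; R=s[k].max() if k.any() else np.nan
    d=np.where(m,np.median(g[m])-g,0); d=np.clip(d-8,0,None)
    rings=[]
    for lo,hi in((-16,-5),(5,16)):
        q=(s>lo)&(s<hi);rings.append((d[q]*s[q]).sum()/d[q].sum() if d[q].sum()>0 else np.nan)
    return rings,(L,R),(L+R)/2-np.mean(rings)
E
python3 - <<'E'
from m import *
np.set_printoptions(precision=4,suppress=True)
o=env.observe();print(o["time_s"],o["position"],np.degrees(np.arctan2(*o["tool_rot"][[1,0],0])),o["wrist_torque"],o["ft_force"])
p=env.get_image("wrist")
print(bub(p,(.5125,-.0885)))
E
```

```text
19.7 [ 0.5244 -0.2066  0.0906] 84.80475012522048 [-0.7418 -1.332  -0.079 ] [ 8.0859 -4.0076 -7.891 ]
([np.float64(-13.095576651181581), nan], (np.float64(-1.0), np.float64(11.5)), np.float64(nan))
```

Turned 45°. I'll release, lift, move over the pad and shut the fingers.

>>> move_arm --pt "0 0 0 0 0 0 -0.1" --pt "0 0 0 0 0 0 -0.1" --pt "0 0 0 0 0 0 -0.1" --pt "0 0 0 0 0 -4 -0.1" --pt "0 0 0 0 0 -8 -0.1"

```text
time_s: 20.25
position: [0.5221, -0.2054, 0.1709]
tool_rot: [[0.09, 0.996, -0.002], [0.996, -0.09, 0.002], [0.001, -0.002, -1.0]]
ft_force: [-0.1, 0.3, 1.3]
grip_width: 0.0384
gripper_force: 0.0
```

>>> move_arm --pt "0 0 0 0 0 -3 -1" --pt "0 0 -4 3.5 -0.6 -3 -1" --pt "0 0 -9 6.7 -1.1 -3 -1" --pt "0 0 -9 6.7 -1.1 -3 -1" --pt "0 0 -9 6.7 -1.1 -3 -1"

```text
time_s: 20.75
position: [0.5178, -0.1378, 0.2007]
tool_rot: [[-0.067, 0.998, 0.0], [0.998, 0.067, -0.0], [-0.0, 0.0, -1.0]]
ft_force: [-0.1, -0.1, 1.1]
grip_width: -0.0001
gripper_force: 0.0
```

Run:
```python
from m import *
np.set_printoptions(precision=4,suppress=True,linewidth=200)
o=env.observe();print(o["time_s"],o["position"],np.degrees(np.arctan2(*o["tool_rot"][[1,0],0])),o["grip_width"],o["ft_force"])
p=env.get_image("wrist")
for k,z in(("level_center",.082),("level_pad",.102)):
    for r in env.tip_of(k,p)[:1]: print(k,r["pixel"],r["conf"],atz(p,r["pixel"],z))
print(bub(p,(.5125,-.0885),.095))
s,v=bubble(p,(.5125,-.0885),.095);print([(int(s[i]),*v[i].astype(int)) for i in range(0,len(s),4)])
```

```text
20.75 [ 0.5178 -0.1378  0.2007] 93.85683264439362 -0.00011156893662342979 [-0.0847 -0.0965  1.0841]
level_center [256.8, 123.4] 0.8 [ 0.5158 -0.0863  0.082 ]
level_pad [252.2, 184.5] 0.8 [ 0.5151 -0.1458  0.102 ]
([np.float64(-10.606051906293064), np.float64(15.40188679245283)], (np.float64(2.25), np.float64(14.0)), np.float64(5.727082556920117))
[(-32, np.int64(116), np.int64(119), np.int64(95)), (-31, np.int64(100), np.int64(114), np.int64(57)), (-30, np.int64(104), np.int64(120), np.int64(51)), (-29, np.int64(103), np.int64(120), np.int64(52)), (-28, np.int64(104), np.int64(120), np.int64(52)), (-27, np.int64(104), np.int64(120), np.int64(52)), (-26, np.int64(103), np.int64(120), np.int64(52)), (-25, np.int64(104), np.int64(120), np.int64(51)), (-24, np.int64(103), np.int64(120), np.int64(52)), (-23, np.int64(103), np.int64(120), np.int64(51)), (-22, np.int64(103), np.int64(120), np.int64(52)), (-21, np.int64(103), np.int64(119), np.int64(51)), (-20, np.int64(103), np.int64(120), np.int64(51)), (-19, np.int64(103), np.int64(120), np.int64(51)), (-18, np.int64(103), np.int64(120), 
[... 1775 characters left out ...]
t64(44)), (19, np.int64(84), np.int64(95), np.int64(43)), (20, np.int64(77), np.int64(86), np.int64(41)), (21, np.int64(75), np.int64(83), np.int64(40)), (22, np.int64(74), np.int64(83), np.int64(40)), (23, np.int64(75), np.int64(84), np.int64(41)), (24, np.int64(85), np.int64(97), np.int64(45)), (25, np.int64(102), np.int64(118), np.int64(50)), (26, np.int64(114), np.int64(132), np.int64(54)), (27, np.int64(123), np.int64(144), np.int64(57)), (28, np.int64(130), np.int64(153), np.int64(62)), (29, np.int64(137), np.int64(150), np.int64(95)), (30, np.int64(160), np.int64(159), np.int64(142)), (31, np.int64(184), np.int64(177), np.int64(171)), (32, np.int64(191), np.int64(185), np.int64(177))]
```

The unpressed bubble is now about +9.5 mm, so roughly +2 expected when pressed. I'll descend onto the pad, watching the force.

>>> move_arm --pt "0 0 0 -0.3 0 4 -1" --pt "0 0 0 -0.3 0 8 -1" --pt "0 0 0 -0.3 0 10 -1" --pt "0 0 0 -0.3 0 11 -1" --pt "0 0 0 -0.3 0 11 -1"

```text
time_s: 21.4
position: [0.5178, -0.1416, 0.0895]
tool_rot: [[-0.066, 0.998, -0.002], [0.998, 0.066, 0.001], [0.001, -0.002, -1.0]]
ft_force: [0.5, 0.6, 0.4]
grip_width: 0.0002
gripper_force: 0.0
```

>>> move_arm --pt "0 0 0 0 0 0.3 -1" --pt "0 0 0 0 0 0.6 -1" --pt "0 0 0 0 0 0.9 -1" --pt "0 0 0 0 0 1.2 -1" --pt "0 0 0 0 0 1.2 -1"

```text
time_s: 21.9
position: [0.5179, -0.141, 0.0782]
tool_rot: [[-0.067, 0.998, -0.0], [0.998, 0.067, 0.0], [0.0, -0.0, -1.0]]
ft_force: [0.4, 0.3, 1.1]
grip_width: 0.0
gripper_force: 0.0
```

>>> move_arm --pt "0 0 0 0 0 0.2 -1" --pt "0 0 0 0 0 0.4 -1" --pt "0 0 0 0 0 0.4 -1"

```text
time_s: 22.2
position: [0.518, -0.1411, 0.0741]
tool_rot: [[-0.067, 0.998, -0.0], [0.998, 0.067, 0.0], [0.0, -0.0, -1.0]]
ft_force: [0.2, 1.1, 0.5]
grip_width: 0.0001
gripper_force: 0.0
```

>>> move_arm --pt "0 0 0 0 0 0.2 -1" --pt "0 0 0 0 0 0.4 -1" --pt "0 0 0 0 0 0.4 -1"

```text
time_s: 22.5
position: [0.5182, -0.1413, 0.0703]
tool_rot: [[-0.067, 0.998, 0.0], [0.998, 0.067, -0.0], [-0.0, 0.0, -1.0]]
ft_force: [-1.2, -1.6, 0.9]
grip_width: 0.0002
gripper_force: 0.6
```

>>> move_arm --pt "0 0 0 0 0 0.2 -1" --pt "0 0 0 0 0 0.3 -1" --pt "0 0 0 0 0 0.3 -1"

```text
time_s: 22.8
position: [0.5182, -0.1413, 0.0674]
tool_rot: [[-0.067, 0.998, 0.0], [0.998, 0.067, -0.0], [-0.0, 0.0, -1.0]]
ft_force: [1.2, -1.7, 2.4]
grip_width: 0.0002
gripper_force: 0.9
```

>>> move_arm --pt "0 0 0 0 0 0.1 -1" --pt "0 0 0 0 0 0.2 -1" --pt "0 0 0 0 0 0.2 -1"

```text
time_s: 23.1
position: [0.5184, -0.1414, 0.0665]
tool_rot: [[-0.067, 0.998, 0.001], [0.998, 0.067, -0.001], [-0.001, 0.001, -1.0]]
ft_force: [-2.6, -1.6, 11.2]
grip_width: 0.0
gripper_force: 5.7
```

>>> move_arm --pt "0 0 0 0 0 0.1 -1" --pt "0 0 0 0 0 0.1 -1"

```text
time_s: 23.3
position: [0.5184, -0.1415, 0.0659]
tool_rot: [[-0.067, 0.998, 0.002], [0.998, 0.067, -0.001], [-0.002, 0.002, -1.0]]
ft_force: [-3.7, -0.6, 14.4]
grip_width: -0.0002
gripper_force: 6.9
```

>>> move_arm --pt "0 0 0 0 0 0 -1" --pt "0 0 0 0 0 0 -1" --pt "0 0 0 0 0 0 -1" --pt "0 0 0 0 0 0 -1" --pt "0 0 0 0 0 0 -1"

```text
time_s: 23.8
position: [0.5184, -0.1415, 0.0658]
tool_rot: [[-0.067, 0.998, 0.002], [0.998, 0.067, -0.001], [-0.002, 0.002, -1.0]]
ft_force: [-4.4, 0.2, 13.0]
grip_width: -0.0001
gripper_force: 7.2
```

>>> move_arm --pt "0 0 0 0 0 -0.05 -1" --pt "0 0 0 0 0 -0.05 -1" --pt "0 0 0 0 0 -0.05 -1" --pt "0 0 0 0 0 -0.05 -1" --pt "0 0 0 0 0 -0.05 -1"

```text
time_s: 24.3
position: [0.5183, -0.1415, 0.066]
tool_rot: [[-0.067, 0.998, 0.001], [0.998, 0.067, -0.001], [-0.001, 0.001, -1.0]]
ft_force: [-2.4, -2.0, 11.4]
grip_width: -0.0002
gripper_force: 5.7
```

Run:
```python
from m import *
o=env.observe();print(o["time_s"],o["position"],o["ft_force"])
p=env.get_image("wrist")
s,v=bubble(p,(.5125,-.0885));print(bub(p,(.5125,-.0885)))
print([(int(s[i]),int(v[i][1]),int(v[i][2])) for i in range(0,len(s),4)])
save(p,"w8.png")
```

```text
24.3 [ 0.51834263 -0.14150705  0.06600587] [-2.40949905 -1.97310631 11.43024909]
([np.float64(-11.013941940412527), np.float64(11.413823529411765)], (np.float64(-6.0), np.float64(6.0)), np.float64(-0.19994079449961877))
[(-32, 155, 149), (-31, 119, 103), (-30, 127, 55), (-29, 129, 54), (-28, 130, 55), (-27, 130, 55), (-26, 130, 54), (-25, 130, 54), (-24, 130, 54), (-23, 130, 54), (-22, 130, 54), (-21, 128, 53), (-20, 128, 54), (-19, 118, 49), (-18, 106, 46), (-17, 105, 45), (-16, 104, 45), (-15, 104, 46), (-14, 104, 45), (-13, 103, 44), (-12, 85, 41), (-11, 44, 37), (-10, 85, 42), (-9, 103, 44), (-8, 103, 43), (-7, 103, 44), (-6, 125, 87), (-5, 153, 132), (-4, 156, 136), (-3, 155, 135), (-2, 155, 135), (-1, 154, 135), (0, 154, 134), (1, 155, 135), (2, 155, 135), (3, 155, 135), (4, 154, 134), (5, 145, 125), (6, 118, 83), (7, 101, 42), (8, 101, 42), (9, 97, 41), (10, 52, 35), (11, 56, 35), (12, 88, 39), (13, 88, 38), (14, 88, 39), (15, 88, 37), (16, 88, 38), (17, 87, 37), (18, 87, 37), (19, 88, 38), (20, 88, 38), (21, 88, 38), (22, 88, 37), (23, 88, 38), (24, 88, 38), (25, 87, 38), (26, 88, 37), (27, 88, 38), (28, 88, 38), (29, 87, 37), (30, 91, 65), (31, 103, 98), (32, 105, 100)]
```

>>> move_arm --pt "0 0 0 0 0 0 -1" --pt "0 0 0 0 0 0 -1" --pt "0 0 0 0 0 0 -1" --pt "0 0 0 0 0 0 -1" --pt "0 0 0 0 0 0 -1"

```text
time_s: 24.85
position: [0.5184, -0.1415, 0.066]
tool_rot: [[-0.067, 0.998, 0.001], [0.998, 0.067, -0.001], [-0.001, 0.001, -1.0]]
ft_force: [-2.1, -0.9, 10.7]
grip_width: 0.0
gripper_force: 5.7
```

>>> move_arm --pt "0 0 0 0 0 0 -1" --pt "0 0 0 0 0 0 -1" --pt "0 0 0 0 0 0 -1" --pt "0 0 0 0 0 0 -1" --pt "0 0 0 0 0 0 -1"

```text
time_s: 25.35
position: [0.5184, -0.1415, 0.066]
tool_rot: [[-0.067, 0.998, 0.001], [0.998, 0.067, -0.001], [-0.001, 0.001, -1.0]]
ft_force: [-3.2, -1.5, 11.3]
grip_width: 0.0001
gripper_force: 5.7
```

Run:
```python
from m import *
o=env.observe();print(o["time_s"],o["position"],o["ft_force"])
p=env.get_image("wrist")
s,v=bubble(p,(.5125,-.0885))
print([(float(s[i]),int(v[i][1]),int(v[i][2])) for i in range(len(s)) if 4<abs(s[i])<13])
a=np.vstack([cv2.resize(p["color"][0:200,190:330],(420,600),interpolation=cv2.INTER_CUBIC)])
q=env.get_image("side")["color"][120:220,260:345]
b=cv2.resize(q,(380,447),interpolation=cv2.INTER_CUBIC);b=np.vstack([b,np.zeros((153,380,3),np.uint8)])
cv2.imwrite("pics/a9.png",np.hstack([a,b])[:,:,::-1])
```

```text
25.35 [ 0.51836066 -0.14150823  0.06603209] [-3.20595746 -1.45384076 11.25041185]
[(-12.75, 103, 44), (-12.5, 100, 43), (-12.25, 95, 42), (-12.0, 85, 41), (-11.75, 71, 40), (-11.5, 57, 39), (-11.25, 48, 38), (-11.0, 45, 38), (-10.75, 49, 38), (-10.5, 60, 40), (-10.25, 73, 41), (-10.0, 86, 42), (-9.75, 96, 43), (-9.5, 101, 43), (-9.25, 104, 44), (-9.0, 103, 44), (-8.75, 103, 44), (-8.5, 103, 43), (-8.25, 103, 44), (-8.0, 103, 43), (-7.75, 103, 43), (-7.5, 102, 43), (-7.25, 102, 43), (-7.0, 103, 44), (-6.75, 105, 48), (-6.5, 107, 53), (-6.25, 115, 69), (-6.0, 123, 85), (-5.75, 135, 105), (-5.5, 143, 117), (-5.25, 150, 128), (-5.0, 154, 132), (-4.75, 156, 135), (-4.5, 157, 137), (-4.25, 157, 137), (4.25, 152, 133), (4.5, 151, 132), (4.75, 148, 128), (5.0, 145, 125), (5.25, 141, 119), (5.5, 135, 111), (5.75, 130, 101), (6.0, 120, 86), (6.25, 114, 73), (6.5, 107, 58), (6.75, 104, 49), (7.0, 101, 43), (7.25, 101, 42), (7.5, 101, 42), (7.75, 100, 42), (8.0, 100, 42), (8.25, 101, 42), (8.5, 101, 42), (8.75, 100, 42), (9.0, 97, 41), (9.25, 90, 39), (9.5, 82, 38), (9.75, 67, 37), (10.0, 52, 35), (10.25, 42, 33), (10.5, 40, 34), (10.75, 46, 35), (11.0, 56, 35), (11.25, 67, 36), (11.5, 78, 37), (11.75, 84, 38), (12.0, 89, 39), (12.25, 88, 39), (12.5, 88, 38), (12.75, 88, 38)]
```

View pics/a9.png

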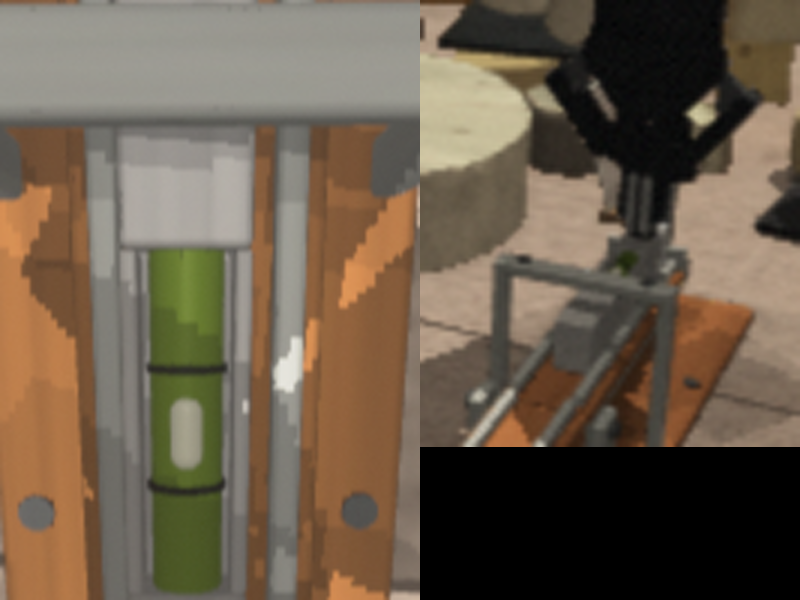

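The picture shows the level home past the arch, with the fingers pressing the pad. The bubble (crop (186,433)) sits between the rings (rows 369 and 488). Numerically it is about +0.3 mm off centre at about 10–11 N, and stable. Handing in.

```bash
python3 -c "
from rig import env
print(env.close_job())"
```

```text
the job is handed in; nothing more can be done
None
```

The job is handed in: the level is against the end stop, the foot is turned about 45° clockwise, and the bubble measures about 0.3 mm off centre while the fingers press the pad with about 10–11 N.

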